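Bring the salt round to the open gate of the spice carousel

ROBOT

A 7-joint arm with a two-finger parallel gripper is mounted at the origin on a cart in front of the work surface, level with it; the furniture and walls round the work are solid. World frame = base frame: x ahead of the robot, y to its left, z up, the work surface at z = 0. Lengths are in m, angles in rad, forces in N, time in s.
With the tool pointing down it reaches from about 0.425 to 0.925 m from the base axis. Payload 6.8 kg.
Tool frame: the origin (TCP) lies at the very end of the fingers, on their centre line; the grasp point (between the pads) lies 19 mm behind it; z points along the fingers, y is the direction in which the jaws open and shut (so a half turn about z gives the same grasp; the last joint's range is limited). The gripper opens to 85 mm and grips with 20 to 120 N. Pads are 22 mm wide; open, the fingers measure 114 mm over their backs; the gripper's body (76 mm by 85 mm) begins 54 mm behind the grasp point. The pads swing forward as they close: fully open they stand 13 mm farther back than shut.
Start: joints at [-1.428, 0.477, 0.022, 1.555, -0.011, 1.109, -0.083], TCP at [0.168, 0.654, 0.231] pointing down, gripper open.
Joint ranges: [-2.96, 2.96], [-0.34, 2.1], [-1.41, 1.46], [0.24, 2.44], [-1.37, 4.51], [0.17, 1.92], [-2.96, 2.96]. Speed limits (rad/s): [2.39, 2.39, 3.14, 3.14, 3.14, 3.14, 3.14].

INTERFACE

Orientations are given as a rotation vector (axis times angle).
In Python, from bench import monitor, viewer, job gives the robot as it stands. The module is installed in compiled form; this text tells all that it offers.
- The arm moves only by the tool drive_tool, never from a script. Its argument "commands" is a list of rows, each an object with "linear": the shift along the tool's x, y, z in m, a list of three; "dr": the turn, a rotation vector about the tool's x, y, z in degrees, a list of three; "jaw": the closure, from 0 (fully open) to 1 (shut). A call has 1 to 8 rows; each row shifts and turns the pose as measured when the row begins, along the tool's axes as they then stand; what a row does not reach is not made up. A row lasts 1/8 s, in which the tool goes at most 62.5 mm and 10.7 degrees, less where a joint would pass 70% of its speed; a pose out of reach is approached as far as the arm can. A call is refused whole if a number of a shift passes 0.0625 or a number of a turn 10.7, either way. A call with a gripper value outside its range is refused whole. The fingers move at their own pace and stop on an object; "force" is the grip in N (left out, the last holds). Time passes only in rows, so rows that do not move let the fingers close. It gives the time, the measured TCP pose, the force and the opening at its end, in the units of the state.
- monitor.get_obs(): the state, without advancing time (a new reading comes with each control period).
- viewer.grab_frame(name): name is "scene" or "top"; returns the picture (420x560x3 uint8, red, green, blue); there is no depth.
- viewer.calibration(name): a dict with "K" (3x3 intrinsics, pixels), "R" (3x3) and "t" (3): a world point X has camera coordinates R X + t. Camera axes: x right, y down, z forward; pixel columns grow to the right and rows downward; lengths in m; the calibration is good to about 2 mm. A picture is of the moment at which its call begins. calibration takes no time and is no camera call.
- job.hand_in(): hands the job in, once; it reports no verdict.
The state is a dict: "clock": time; "joints": joint angles; "qvel": joint speeds; "tau": joint torques, N m; "tcp_pos": TCP position; "orientation": TCP orientation; "contact_force": force on the tool from outside, world axes, zero at the start; "moment": the same for the moment, N m; "grip_width": finger opening in m.
Only numpy, scipy, OpenCV 4.12 (cv2) and the standard library are available. Lean on these libraries where they do the work, as an engineer would, in place of code of your own. Each camera call takes 0.05 s, during which the arm holds its last target.

TASK

Make the salt ready to be taken from the spice carousel: with a fingertip, push the gate's lever so that the gate swings fully open, and push an arm of the cross-shaped handle to turn the carousel until its salt shaker stands in the middle of the opening in the guard rail. Do not touch the jars or the salt shaker, let alone lift them: they must all stay standing on the turntable. Leave the other things on the worktop where they are.

Things in the scene. Friction and masses are not known exactly. Their poses are not given: they have to be found in the camera images.
- carousel_base: Fixed round wooden board of the spice carousel, 256 mm across, 10 mm thick. Origin: centre of its underside, on the turntable's axis. A thin steel guard rail (40 mm high, radius 118 mm) runs round it but for one opening 80 mm wide, towards the robot; the base's -x axis points from the axis through the middle of the opening.
- turntable: Wooden turntable, 208 mm wide; turns either way about the upright axis, friction 0.06 N m, stays where left. Origin: on the axis, 12 mm above the worktop, z up; its upper face is 22 mm above the worktop. The handle's four arms lie along its own +x, +y, -x, -y; in each quarter between them a jar or the shaker stands in a wooden cup (inside 57 mm wide, 26 mm high), centre 66 mm from the axis.
- cross_handle (a point): Centre of the four-armed handle on the central post, on the axis, 175 mm above the worktop; turns with the turntable. Each arm: level steel rod, 12 mm diameter, ending in a 19 mm ball 94 mm from the axis; push it from the side. Hub 34 mm across, its top at 187 mm; post 16 mm. Jar tops lie at most 128 mm above the worktop.
- gate (a joint): Swing gate: 0 = closed, 1.4 rad = fully open at its stop; stays where left (0.05 N m). An L of 6 mm flat steel on an upright pin: closed, its blade (98 mm, 23 to 39 mm above the worktop) lies along the base's -y across the opening, its finger lever (85 mm, 20 to 46 mm above the worktop) sticks out along the base's -x. Pushing the lever to the base's +y opens it, clockwise from above.
- gate_pivot (a point): The gate's pin, 33 mm above the worktop, beside the opening; fixed to the base at x = -112 mm, y = +54 mm of the base's frame.
- gate_lever (a point): Point on the gate's finger lever, 55 mm from the pin, at half the lever's height, 33 mm above the worktop; moves with the gate.
- salt_shaker_mid (a point): Middle (45 mm above its foot) of the salt shaker: the shortest of the four on the turntable, 44 mm diameter, 90 mm tall, clear with pale contents and a pale domed cap, no paper label. Loose.
- salt_shaker: The same salt shaker; origin at the centre of its underside, z up.
- spice_a: Labelled spice jar on the turntable, 44 mm diameter, 100 mm tall, flat-topped lid; loose; origin at the centre of its underside, z up.
- spice_b: Labelled spice jar on the turntable, 44 mm diameter, 106 mm tall, flat-topped lid; loose; origin at the centre of its underside, z up.
- spice_c: Labelled spice jar on the turntable, 44 mm diameter, 106 mm tall, flat-topped lid; loose; origin at the centre of its underside, z up.
- lemon: Lemon lying on the right of the worktop, 76 x 56 x 55 mm; loose bystander; origin under its centre.
- half_tin: Low food tin on the right, 75 mm diameter, 58 mm tall; loose bystander; origin at the centre of its underside.
- mug: Plain mug with a handle on the left, 78 x 109 x 101 mm; loose bystander; origin at the centre of its underside.
Mind the look-alikes: they are no part of the job. What is shaped like the spice_a but turquoise is not meant. Leave any red look-alike of the spice_b alone.

How it is judged:
By the outcome, as a careful person would: the job done as asked, in the order asked, and still so for the second after the job is handed in, with the robot touching nothing.
It also fails if it takes over 58 s, if anything falls off the work surface, if the arm or the gripper's body presses on something with over 40 N, if the wrist force passes 120 N, or if a joint passes its speed limit or range.

## Working session

There is one attempt and no reset: what is moved stays moved. The work goes in short steps, Python scripts to look and compute and a tool call to move; the robot and the scene stay as the last step left them, time stands still between calls to the robot, and variables do not carry over. Pictures are saved under pics/ and viewed, and the job is handed in when it is done.

Besides the shell and the picture viewer there is one more tool, called as name(argument=value, ...), one argument or row to a line, values as JSON. drive_tool: Moves the arm, as the interface text tells. Its arguments: {"type":"object","properties":{"commands":{"type":"array"},"force":{"type":"number"}},"required":["commands"]}

```bash
mkdir -p pics; python3 - <<'E'
from bench import monitor, viewer, job
import cv2
o=monitor.get_obs(); print(o)
for n in("scene","top"):
    im=viewer.grab_frame(n); cv2.imwrite(f"pics/{n}0.png",im[:,:,::-1]); c=viewer.calibration(n); print(n,c)
E
```

```text
{'clock': 0.0, 'joints': array([-1.42811343,  0.47777628,  0.02231289,  1.55644817, -0.01146464,
        1.10931755, -0.08312188]), 'qvel': array([ 3.74607465e-05, -7.47493614e-04,  6.77115964e-04,  5.28744955e-04,
       -7.25251977e-04, -7.72408750e-04,  8.04663861e-04]), 'tau': array([-5.25512041e-04, -5.96463311e+01,  1.60773519e+00, -2.81187218e+01,
        1.24431317e-02,  9.46426706e-03, -3.08325632e-06]), 'tcp_pos': array([0.16737039, 0.65330589, 0.23034258]), 'orientation': array([-3.92826569e-01, -3.11686033e+00,  2.85863472e-03]), 'contact_force': array([-0.47343066, -0.41780259,  0.00144119]), 'moment': array([ 0.04332791, -0.02867695,  0.03727834]), 'grip_width': 0.0854599804859225}
scene {'K': array([[537.86396645,   0.        , 280.50373913],
       [  0.        , 537.86396645, 209.63582395],
       [  0.        ,   0.        ,   1.        ]]), 'R': array([[ 0.58107654, -0.81384397, -0.00283567],
       [-0.67591282, -0.48064848, -0.55867602],
       [ 0.45331215,  0.3265502 , -0.82938113]]), 't': array([-0.29498288,  0.45087392,  1.13686762])}
top {'K': array([[401.21935369,   0.        , 277.03962301],
       [  0.        , 401.21935369, 209.62887943],
       [  0.        ,   0.        ,   1.        ]]), 'R': array([[-0.01209832, -0.99967962, -0.02223239],
       [-0.98845825,  0.0153144 , -0.1507175 ],
       [ 0.15100969,  0.02015236, -0.98832685]]), 't': array([0.02083993, 0.54466368, 1.28196112])}
```

View pics/scene0.png

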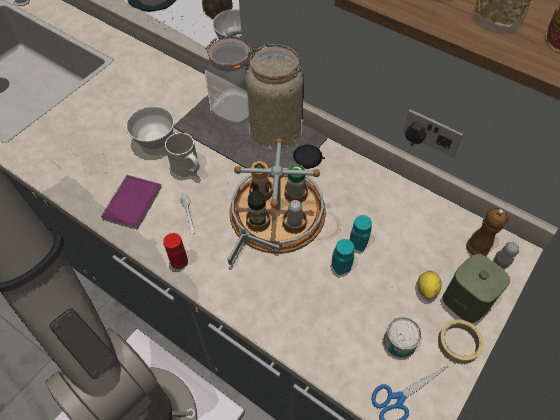

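View pics/top0.png

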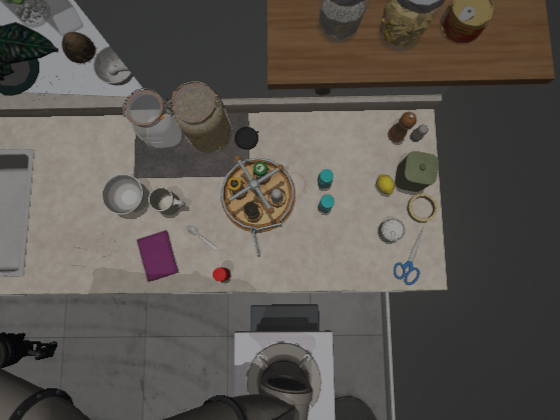

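The scene view shows the carousel at about (278,205), with the gate lever at about (237,250). In the top view the carousel is at (258,193) and the lever at (256,243). I'll enlarge both crops next.

```bash
python3 - <<'E'
import cv2
a=cv2.imread("pics/scene0.png")[125:275,205:355]; b=cv2.imread("pics/top0.png")[145:265,205:325]
cv2.imwrite("pics/c0s.png",cv2.resize(a,(600,600),interpolation=cv2.INTER_CUBIC))
cv2.imwrite("pics/c0t.png",cv2.resize(b,(600,600),interpolation=cv2.INTER_CUBIC))
E
```

```text
(no output)
```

View pics/c0s.png

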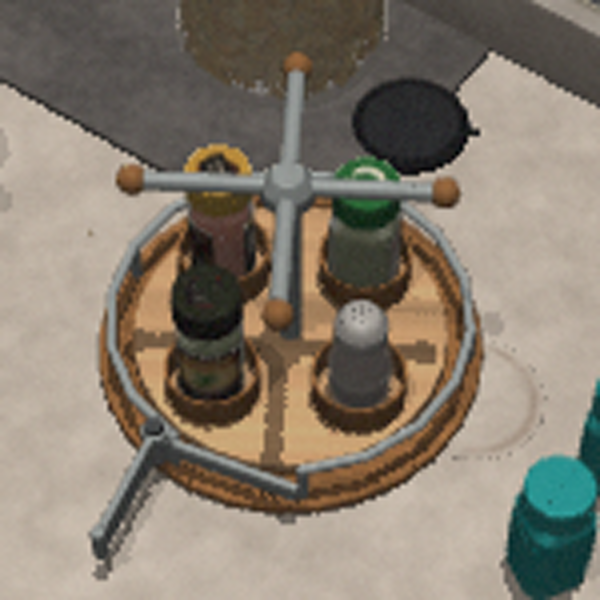

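View pics/c0t.png

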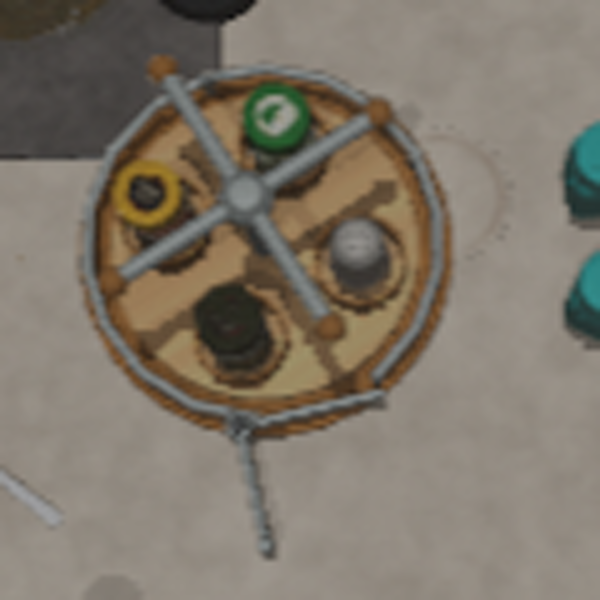

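The salt candidates are the dark, yellow and green lidded jars, plus the pale domed one at scene crop (362,360) and top crop (357,240). The pale domed one with no label is the salt. The turquoise pair and the red jar outside the carousel are look-alikes.

```bash
cat > h.py <<'E'
import numpy as np, cv2
from bench import viewer
def ray(n,uv):
    c=viewer.calibration(n); R,t=c["R"],c["t"]
    d=R.T@np.linalg.solve(c["K"],[uv[0],uv[1],1]); return -R.T@t,d
def onz(n,uv,z):
    o,d=ray(n,uv); return o+d*(z-o[2])/d[2]
def tri(a,b):
    o1,d1=ray("scene",a);o2,d2=ray("top",b)
    s=np.linalg.lstsq(np.c_[d1,-d2],o2-o1,rcond=None)[0]
    p,q=o1+s[0]*d1,o2+s[1]*d2; return (p+q)/2,np.linalg.norm(p-q)
S=lambda x,y:(205+x/4-.4,125+y/4-.4)
T=lambda x,y:(205+x/5-.4,145+y/5-.4)
E
python3 - <<'E'
from h import *
np.set_printoptions(precision=4,suppress=True)
P={"hub":((289,178),(245,192),.187),"ball_far":((295,63),(161,68),.175),"ball_r":((446,191),(379,110),.175),"ball_near":((279,314),(329,327),.175),"ball_l":((130,179),(112,279),.175),
"salt":((361,318),(355,236),.108),"pin":((155,428),(238,426),.046),"tip":((97,540),(267,553),.046),"bladeend":((299,480),(382,400),.039),"dark":((208,290),(232,315),.128)}
r={}
for k,(s,t,z) in P.items():
    r[k]=(onz("scene",S(*s),z)+onz("top",T(*t),z))/2
    print(k,onz("scene",S(*s),z),onz("top",T(*t),z),tri(S(*s),T(*t)))
bc=(r["ball_far"]+r["ball_r"]+r["ball_near"]+r["ball_l"])/4; print("ballc",bc)
for k,p in r.items():
    d=(p-bc)[:2]; print(k,np.hypot(*d),np.degrees(np.arctan2(d[1],d[0])))
E
```

```text
hub [0.6007 0.0765 0.187 ] [0.6036 0.0789 0.187 ] (array([0.605 , 0.0795, 0.1803]), np.float64(0.00021079023681183659))
ball_far [0.6847 0.1324 0.175 ] [0.6839 0.1306 0.175 ] (array([0.6827, 0.1305, 0.1782]), np.float64(0.0008188079267958746))
ball_r [ 0.6548 -0.0003  0.175 ] [ 0.6554 -0.0011  0.175 ] (array([ 0.655 , -0.0008,  0.1753]), np.float64(0.000955219056565235))
ball_near [0.5243 0.0287 0.175 ] [0.5237 0.0303 0.175 ] (array([0.5244, 0.0298, 0.1737]), np.float64(0.0015712731730019999))
ball_l [0.5523 0.1596 0.175 ] [0.5546 0.1595 0.175 ] (array([0.5545, 0.1605, 0.1723]), np.float64(0.0017453192157988531))
salt [0.588  0.0138 0.108 ] [0.5917 0.0158 0.108 ] (array([0.5928, 0.0164, 0.1003]), np.float64(0.0009903791929976031))
pin [0.4803 0.0947 0.046 ] [0.4788 0.0952 0.046 ] (array([0.4792, 0.0946, 0.0474]), np.float64(0.0014162239293503665))
tip [0.3969 0.0746 0.046 ] [0.3961 0.0766 0.046 ] (array([0.3969, 0.076 , 0.0443]), np.float64(0.0020979117634108107))
bladeend [0.5053 0.0017 0.039 ] [0.4953 0.001  0.039 ] (array([ 0.4957, -0.0015,  0.0547]), np.float64(0.006242177742886193))
dark [0.5396 0.0937 0.128 ] [0.5393 0.0919 0.128 ] (array([0.5384, 0.092 , 0.1309]), np.float64(0.0010408740244731347))
ballc [0.6042 0.0799 0.175 ]
hub 0.003032263931744159 -132.1584216560973
ball_far 0.09522277811649928 32.76344722581634
ball_r 0.09536355616662756 -57.75911343465127
ball_near 0.09476968572590863 -147.8300947265343
ball_l 0.09437876093422158 122.51359233981549
salt 0.06669112557450974 -102.43246241830005
pin 0.1255460931597939 173.14116845402734
tip 0.20775299421299734 -178.8000092222558
bladeend 0.13028467357606557 -142.88780792775395
dark 0.06601739434802968 168.76858246516883
```

```bash
python3 - <<'E'
from h import *
np.set_printoptions(precision=4,suppress=True)
C=np.array([.6042,.0799])
for k,n,uv in(("railend","scene",S(302,470)),("railend","top",T(373,378)),("railL?","top",T(222,410)),("railL?","scene",S(140,408))):
  for z in(.04,.05):
    p=onz(n,uv,z)[:2]-C; print(k,n,z,np.hypot(*p)*1e3,np.degrees(np.arctan2(p[1],p[0])))
a=cv2.imread("pics/scene0.png")[215:260,215:295]; b=cv2.imread("pics/top0.png")[205:265,235:295]
cv2.imwrite("pics/d.png",np.vstack([cv2.resize(a,(533,300),interpolation=cv2.INTER_CUBIC),cv2.resize(b,(533,300+0),interpolation=cv2.INTER_CUBIC)]))
E
```

```text
railend scene 0.04 119.6037130903725 -140.6227268140588
railend scene 0.05 125.48634246544113 -140.7865477236275
railend top 0.04 119.42479066617577 -142.18512317872614
railend top 0.05 120.51453955980529 -142.49455719203246
railL? top 0.04 117.05024126078955 167.0126534713204
railL? top 0.05 117.93027117188585 167.56582341482607
railL? scene 0.04 119.89624699154628 163.43363946242482
railL? scene 0.05 123.1532286451585 166.007761763675
```

View pics/d.png

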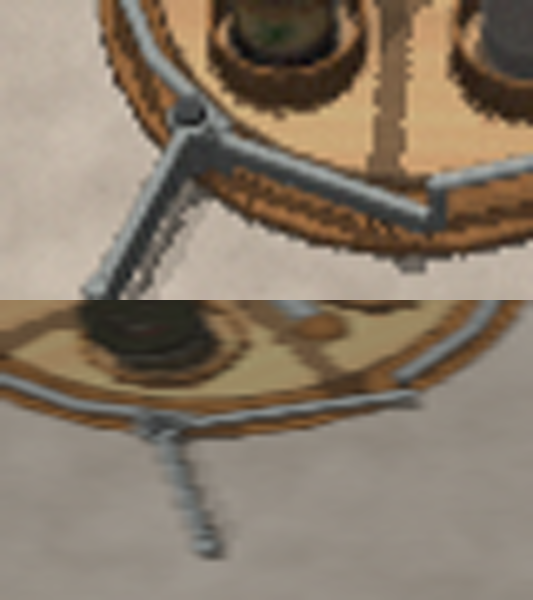

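```bash
cat >> h.py <<'E'
from bench import monitor
from scipy.spatial.transform import Rotation as Ro
def st():
    o=monitor.get_obs(); R=Ro.from_rotvec(o["orientation"]).as_matrix()
    print("t",o["clock"],"p",o["tcp_pos"].round(4),"F",o["contact_force"].round(1),"w",round(o["grip_width"],4),"j",o["joints"].round(2)); return o["tcp_pos"],R
def to(*targets):
    p,R=st(); 
    for w in targets:
        w=np.array(w,float); print(w,"tool step",(R.T@(w-p)).round(4)); p=w
E
python3 - <<'E'
from h import *
p,R=st(); print(R.round(3))
to((.43,.03,.23))
for uv in((221,272),(164,199),(208,240)): print(onz("top",uv,.05))
E
```

```text
t 0.1 p [0.1674 0.6534 0.2304] F [-1.  -0.1  0.5] w 0.0854 j [-1.43  0.48  0.02  1.56 -0.01  1.11 -0.08]
[[-0.969  0.248 -0.   ]
 [ 0.248  0.969 -0.002]
 [-0.    -0.002 -1.   ]]
t 0.1 p [0.1674 0.6534 0.2304] F [-1.  -0.1  0.5] w 0.0854 j [-1.43  0.48  0.02  1.56 -0.01  1.11 -0.08]
[0.43 0.03 0.23] tool step [-0.4091 -0.5387  0.0014]
[0.34380375 0.19558714 0.05      ]
[0.58500717 0.38711953 0.05      ]
[0.44717196 0.23893264 0.05      ]
```

drive_tool(
  commands=[
    {"linear": [-0.035,-0.046,0],"dr": [0,0,0],"jaw": 1},
    {"linear": [-0.035,-0.046,0],"dr": [0,0,0],"jaw": 1},
    {"linear": [-0.035,-0.046,0],"dr": [0,0,0],"jaw": 1},
    {"linear": [-0.035,-0.046,0],"dr": [0,0,0],"jaw": 1},
    {"linear": [-0.035,-0.046,0],"dr": [0,0,0],"jaw": 1},
    {"linear": [-0.035,-0.046,0],"dr": [0,0,0],"jaw": 1},
  ],
  force=20,
)

```text
clock: 0.85
tcp_pos: [0.3033, 0.3271, 0.2277]
orientation: [-0.381, -3.116, 0.006]
contact_force: [1.0, 0.4, 0.6]
grip_width: -0.0001
```

```bash
python3 -c "
from h import *
to((.43,.03,.23))"
```

```text
t 0.85 p [0.3033 0.3271 0.2277] F [1.  0.4 0.6] w -0.0001 j [-1.08  0.1   0.13  2.09 -0.02  0.96  0.38]
[0.43 0.03 0.23] tool step [-0.1946 -0.2578 -0.0015]
```

drive_tool(
  commands=[
    {"linear": [-0.035,-0.046,0],"dr": [0,0,0],"jaw": 1},
    {"linear": [-0.035,-0.046,0],"dr": [0,0,0],"jaw": 1},
    {"linear": [-0.035,-0.046,0],"dr": [0,0,0],"jaw": 1},
    {"linear": [-0.035,-0.046,0],"dr": [0,0,0],"jaw": 1},
    {"linear": [-0.035,-0.046,0],"dr": [0,0,0],"jaw": 1},
    {"linear": [-0.01,-0.02,0],"dr": [0,0,0],"jaw": 1},
  ],
)

```text
clock: 1.6
tcp_pos: [0.4248, 0.0269, 0.2285]
orientation: [-0.388, -3.117, 0.004]
contact_force: [0.1, 1.0, 0.1]
grip_width: 0.0001
```

```bash
python3 -c "
from h import *
p,R=st();print(R.round(3))
to((.43,.035,.23),(.43,.035,.035))"
```

```text
t 1.6 p [0.4248 0.0269 0.2285] F [0.1 1.  0.1] w 0.0001 j [-0.67  0.05  0.48  2.14 -0.02  0.96  1.15]
[[-0.97   0.245 -0.001]
 [ 0.245  0.97  -0.003]
 [ 0.    -0.003 -1.   ]]
t 1.6 p [0.4248 0.0269 0.2285] F [0.1 1.  0.1] w 0.0001 j [-0.67  0.05  0.48  2.14 -0.02  0.96  1.15]
[0.43  0.035 0.23 ] tool step [-0.003   0.0092 -0.0016]
[0.43  0.035 0.035] tool step [-1.00e-04  5.00e-04  1.95e-01]
```

drive_tool(
  commands=[
    {"linear": [-0.003,0,0.05],"dr": [0,0,0],"jaw": 1},
    {"linear": [0,0,0.05],"dr": [0,0,0],"jaw": 1},
    {"linear": [0,0,0.05],"dr": [0,0,0],"jaw": 1},
    {"linear": [0,0,0.045],"dr": [0,0,0],"jaw": 1},
    {"linear": [0,0,0],"dr": [0,0,0],"jaw": 1},
  ],
)

```text
clock: 2.22
tcp_pos: [0.4304, 0.0235, 0.0294]
orientation: [0.395, 3.113, -0.002]
contact_force: [-1.6, 0.4, 1.1]
grip_width: -0.0003
```

```bash
python3 - <<'E'
from h import *
p,R=st()
P=np.array([.4795,.0949])
# path: along s=.05, offset d=.0175
for th in(193,180,165,150,135,125,118.5,115):
    a=np.radians(th); q=P+.05*np.array([np.cos(a),np.sin(a)])-.0175*np.array([np.sin(a),-np.cos(a)]); w=np.r_[q,.028]
    print(th,w.round(4),(R.T@(w-p)).round(4)); p=w
im=viewer.grab_frame("scene"); cv2.imwrite("pics/s1.png",cv2.resize(im[125:275,205:355,::-1],(600,600),interpolation=cv2.INTER_CUBIC))
E
```

```text
t 2.225 p [0.4304 0.0235 0.0294] F [-1.6  0.4  1.1] w -0.0003 j [-0.5   0.44  0.35  2.29 -0.34  0.45  1.46]
193 [0.4347 0.0666 0.028 ] [0.0066 0.0428 0.0014]
180 [0.4295 0.0774 0.028 ] [ 0.0077  0.0092 -0.    ]
165 [0.4267 0.0909 0.028 ] [ 0.0061  0.0124 -0.    ]
150 [0.4274 0.1047 0.028 ] [ 0.0027  0.0136 -0.    ]
135 [0.4318 0.1179 0.028 ] [-0.0009  0.0138 -0.    ]
125 [0.4365 0.1258 0.028 ] [-0.0026  0.0089  0.    ]
118.5 [0.4403 0.1305 0.028 ] [-0.0025  0.0055  0.    ]
115 [0.4425 0.1328 0.028 ] [-0.0016  0.0028  0.    ]
```

View pics/s1.png

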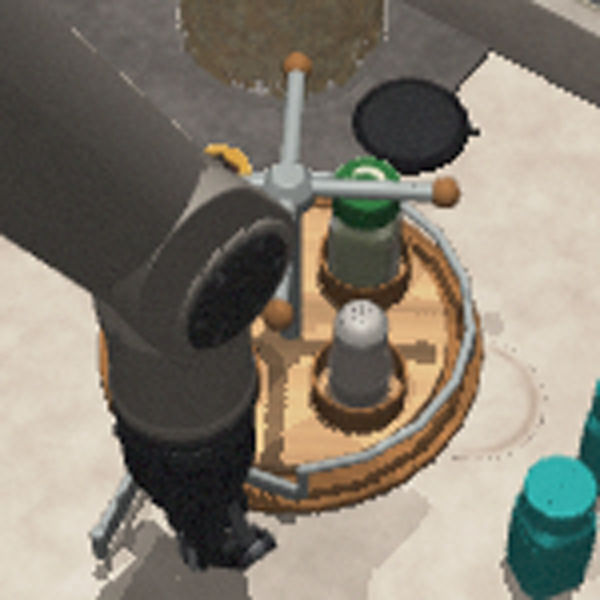

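The wrist and gripper stand to the right of the lever (lever tip at about crop (97,545)) and clear of the handle ball at (279,314). I'll push now.

drive_tool(
  commands=[
    {"linear": [0.003,0.022,0],"dr": [0,0,0],"jaw": 1},
    {"linear": [0.003,0.02,0],"dr": [0,0,0],"jaw": 1},
    {"linear": [0.007,0.01,0],"dr": [0,0,0],"jaw": 1},
    {"linear": [0.006,0.012,0],"dr": [0,0,0],"jaw": 1},
  ],
)

```text
clock: 2.78
tcp_pos: [0.4342, 0.0914, 0.0383]
orientation: [0.401, 3.098, 0.007]
contact_force: [2.3, -3.2, 0.3]
grip_width: -0.0002
```

```bash
python3 - <<'E'
from h import *
to((.4267,.0909,.028),(.4274,.1047,.028),(.4318,.1179,.028),(.4365,.1258,.028))
for n in("scene","top"):
    im=viewer.grab_frame(n); 
    im=im[125:275,205:355] if n=="scene" else im[145:265,205:325]
    cv2.imwrite(f"pics/{n}2.png",cv2.resize(im[:,:,::-1],(400,400),interpolation=cv2.INTER_CUBIC))
cv2.imwrite("pics/b2.png",np.hstack([cv2.imread("pics/scene2.png"),cv2.imread("pics/top2.png")]))
E
```

```text
t 2.775 p [0.4342 0.0914 0.0383] F [ 2.3 -3.2  0.3] w -0.0002 j [-0.66  0.43  0.38  2.27 -0.34  0.47  1.3 ]
[0.4267 0.0909 0.028 ] tool step [ 0.0073 -0.0025  0.0101]
[0.4274 0.1047 0.028 ] tool step [0.0028 0.0135 0.    ]
[0.4318 0.1179 0.028 ] tool step [-0.0009  0.0139  0.0001]
[0.4365 0.1258 0.028 ] tool step [-0.0025  0.0088  0.0001]
```

View pics/b2.png

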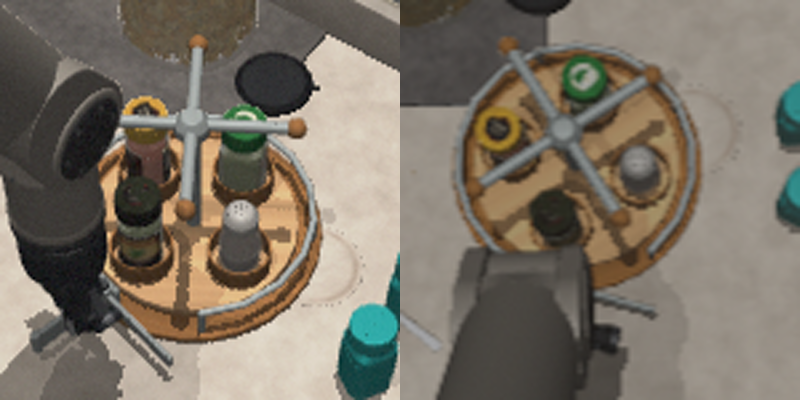

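drive_tool(
  commands=[
    {"linear": [0.003,0.007,0.006],"dr": [0,0,0],"jaw": 1},
    {"linear": [0.003,0.012,0.004],"dr": [0,0,0],"jaw": 1},
    {"linear": [0,0.012,0],"dr": [0,0,0],"jaw": 1},
  ],
)

```text
clock: 3.25
tcp_pos: [0.4347, 0.124, 0.0271]
orientation: [0.402, 3.102, 0.006]
contact_force: [-0.4, -1.7, -0.2]
grip_width: -0.0003
```

```bash
python3 - <<'E'
from h import *
to((.4318,.1179,.028),(.4365,.1258,.028),(.4403,.1305,.028),(.4425,.1328,.028),(.4460,.1368,.028))
E
```

```text
t 3.25 p [0.4347 0.124  0.0271] F [-0.4 -1.7 -0.2] w -0.0003 j [-0.72  0.47  0.36  2.26 -0.36  0.46  1.25]
[0.4318 0.1179 0.028 ] tool step [ 0.0013 -0.0066 -0.0009]
[0.4365 0.1258 0.028 ] tool step [-0.0025  0.0088  0.0001]
[0.4403 0.1305 0.028 ] tool step [-0.0025  0.0055  0.0001]
[0.4425 0.1328 0.028 ] tool step [-0.0015  0.0028  0.    ]
[0.446  0.1368 0.028 ] tool step [-0.0024  0.0048  0.0001]
```

drive_tool(
  commands=[
    {"linear": [-0.004,0.008,0],"dr": [0,0,0],"jaw": 1},
    {"linear": [-0.003,0.005,0],"dr": [0,0,0],"jaw": 1},
  ],
)

```text
clock: 3.5
tcp_pos: [0.4415, 0.1336, 0.0261]
orientation: [0.402, 3.109, -0.002]
contact_force: [-12.0, -14.8, 10.9]
grip_width: -0.0001
```

```bash
python3 - <<'E'
from h import *
to((.4425,.1328,.028),(.4460,.1368,.028))
for n in("scene","top"):
    im=viewer.grab_frame(n); 
    im=im[125:275,205:355] if n=="scene" else im[145:265,205:325]
    cv2.imwrite(f"pics/{n}3.png",cv2.resize(im[:,:,::-1],(400,400),interpolation=cv2.INTER_CUBIC))
cv2.imwrite("pics/b3.png",np.hstack([cv2.imread("pics/scene3.png"),cv2.imread("pics/top3.png")]))
E
```

```text
t 3.5 p [0.4415 0.1336 0.0261] F [-12.  -14.8  10.9] w -0.0001 j [-0.73  0.49  0.37  2.23 -0.36  0.48  1.23]
[0.4425 0.1328 0.028 ] tool step [-0.0012 -0.0005 -0.0019]
[0.446  0.1368 0.028 ] tool step [-0.0024  0.0048  0.    ]
```

View pics/b3.png

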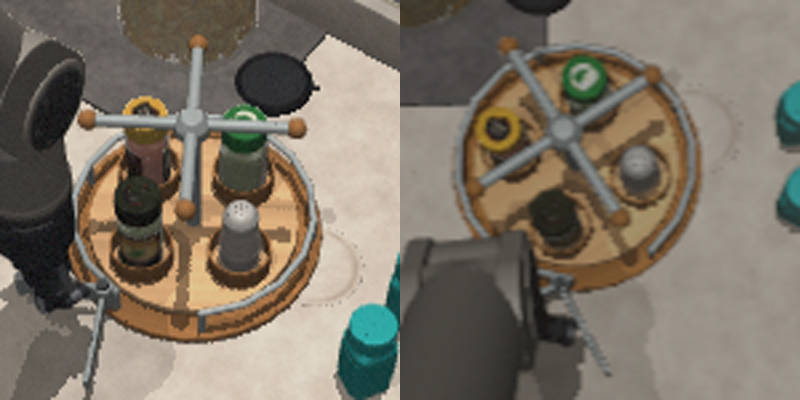

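The lever met its stop with about 19 N, and the blade in the top view runs (562,282)→(607,374), so the gate is open. I'll back off and go up.

drive_tool(
  commands=[
    {"linear": [0.005,-0.01,0],"dr": [0,0,0],"jaw": 1},
    {"linear": [0,0,-0.03],"dr": [0,0,0],"jaw": 1},
    {"linear": [0,0,-0.05],"dr": [0,0,0],"jaw": 1},
    {"linear": [0,0,-0.05],"dr": [0,0,0],"jaw": 1},
    {"linear": [0,0,-0.05],"dr": [0,0,0],"jaw": 1},
    {"linear": [0,0,-0.05],"dr": [0,0,0],"jaw": 1},
  ],
)

```text
clock: 4.35
tcp_pos: [0.4319, 0.1261, 0.2604]
orientation: [0.402, 3.112, -0.004]
contact_force: [0.6, 1.2, -0.6]
grip_width: -0.0
```

```bash
python3 - <<'E'
from h import *
to((.46,-.03,.25))
for n in("scene","top"):
    im=viewer.grab_frame(n); 
    im=im[125:275,205:355] if n=="scene" else im[145:265,205:325]
    cv2.imwrite(f"pics/{n}4.png",cv2.resize(im[:,:,::-1],(600,600),interpolation=cv2.INTER_CUBIC))
cv2.imwrite("pics/b4.png",np.hstack([cv2.resize(cv2.imread(f"pics/{n}4.png"),(400,400)) for n in("scene","top")]))
E
```

```text
t 4.35 p [0.4319 0.1261 0.2604] F [ 0.6  1.2 -0.6] w -0.0 j [-0.97  0.05  0.58  2.06 -0.03  1.03  0.93]
[ 0.46 -0.03  0.25] tool step [-0.0667 -0.1438  0.011 ]
```

View pics/b4.png

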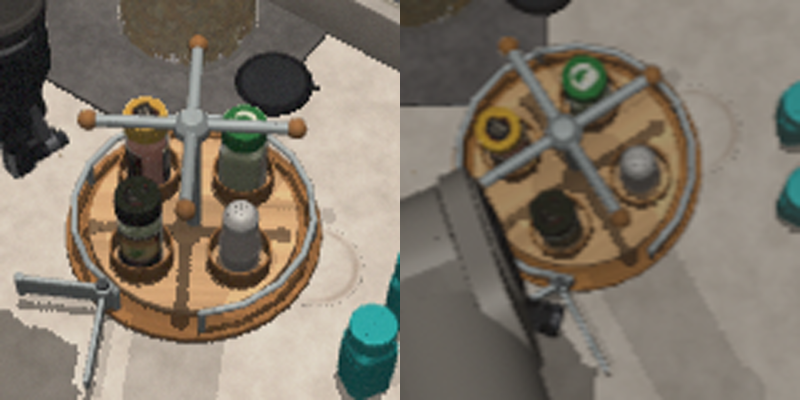

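```bash
python3 - <<'E'
from h import *
q=lambda x,y:S(x*1.5,y*1.5)
pin,tip,be=onz("scene",q(102,285),.046),onz("scene",q(17,279),.046),onz("scene",q(88,380),.039)
f=lambda a,b:np.degrees(np.arctan2(*(b-a)[[1,0]]))
print(pin,tip,be,"lever",f(pin,tip),"blade",f(pin,be),"dist",np.linalg.norm(tip-pin),np.linalg.norm(be-pin))
# handle push path
C=np.array([.6042,.0799]); p=np.array([.46,-.03,.25]);_,R=st()
for th in(212.4,205,195,185,175,165,157,153.6):
    a=np.radians(th); w=np.r_[C+.075*np.array([np.cos(a),np.sin(a)])-.0205*np.array([np.sin(a),-np.cos(a)]),.150]
    print(th,w.round(4),(R.T@(w-p)).round(4)); p=w
E
```

```text
[0.47987315 0.09592499 0.046     ] [0.43868387 0.16527461 0.046     ] [0.39577175 0.04734132 0.039     ] lever 120.70762468977884 blade -149.98585114779925 dist 0.08065933139720805 0.09737770547531768
t 4.45 p [0.4352 0.1273 0.2637] F [ 0.1  0.3 -0.5] w 0.0002 j [-0.97  0.05  0.58  2.06 -0.03  1.03  0.93]
212.4 [0.5519 0.0224 0.15  ] [-0.0745  0.0735  0.1012]
205 [0.5449 0.0296 0.15  ] [ 0.0086  0.0052 -0.0001]
195 [0.5371 0.0407 0.15  ] [ 0.0104  0.0087 -0.0001]
185 [0.5313 0.0529 0.15  ] [ 0.0087  0.0104 -0.    ]
175 [0.5277 0.066  0.15  ] [ 0.0068  0.0117 -0.    ]
165 [0.5264 0.0795 0.15  ] [0.0046 0.0127 0.    ]
157 [0.5272 0.0903 0.15  ] [0.0021 0.0106 0.    ]
153.6 [0.5279 0.0949 0.15  ] [0.0004 0.0046 0.    ]
```

```bash
python3 - <<'E'
from h import *
to((.565,.002,.255),(.565,.002,.15))
E
```

```text
t 4.45 p [0.4352 0.1273 0.2637] F [ 0.1  0.3 -0.5] w 0.0002 j [-0.97  0.05  0.58  2.06 -0.03  1.03  0.93]
[0.565 0.002 0.255] tool step [-0.1573 -0.0883  0.0098]
[0.565 0.002 0.15 ] tool step [ 0.0011 -0.0006  0.105 ]
```

drive_tool(
  commands=[
    {"linear": [-0.04,-0.022,0],"dr": [0,0,0],"jaw": 1},
    {"linear": [-0.04,-0.022,0],"dr": [0,0,0],"jaw": 1},
    {"linear": [-0.04,-0.022,0],"dr": [0,0,0],"jaw": 1},
    {"linear": [-0.037,-0.022,0],"dr": [0,0,0],"jaw": 1},
    {"linear": [0,0,0],"dr": [0,0,0],"jaw": 1},
  ],
)

```text
clock: 5.08
tcp_pos: [0.5701, 0.002, 0.2645]
orientation: [0.389, 3.101, 0.015]
contact_force: [-0.4, 0.6, -0.4]
grip_width: 0.0003
```

```bash
python3 - <<'E'
from h import *
to((.565,.002,.255),(.565,.002,.15))
E
```

```text
t 5.075 p [0.5701 0.002  0.2645] F [-0.4  0.6 -0.4] w 0.0003 j [-0.66  0.31  0.69  1.82 -0.23  1.07  1.44]
[0.565 0.002 0.255] tool step [ 0.0051 -0.0014  0.0094]
[0.565 0.002 0.15 ] tool step [ 0.0016 -0.0012  0.105 ]
```

drive_tool(
  commands=[
    {"linear": [0.003,0,0.04],"dr": [0,0,0],"jaw": 1},
    {"linear": [0.002,0,0.04],"dr": [0,0,0],"jaw": 1},
    {"linear": [0,0,0.027],"dr": [0,0,0],"jaw": 1},
    {"linear": [0,0,0],"dr": [0,0,0],"jaw": 1},
  ],
)

```text
clock: 5.58
tcp_pos: [0.5658, 0.008, 0.1535]
orientation: [0.385, 3.102, 0.02]
contact_force: [-0.3, -1.0, 0.4]
grip_width: 0.0
```

```bash
python3 - <<'E'
from h import *
to((.5519,.0224,.15),(.5449,.0296,.15),(.5371,.0407,.15))
for n in("scene","top"):
    im=viewer.grab_frame(n); 
    im=im[125:275,205:355] if n=="scene" else im[145:265,205:325]
    cv2.imwrite(f"pics/{n}5.png",cv2.resize(im[:,:,::-1],(400,400),interpolation=cv2.INTER_CUBIC))
cv2.imwrite("pics/b5.png",np.hstack([cv2.imread(f"pics/{n}5.png") for n in("scene","top")]))
E
```

```text
t 5.575 p [0.5658 0.008  0.1535] F [-0.3 -1.   0.4] w 0.0 j [-0.6   0.44  0.62  1.94 -0.35  0.85  1.53]
[0.5519 0.0224 0.15  ] tool step [0.0171 0.0105 0.0034]
[0.5449 0.0296 0.15  ] tool step [ 0.0085  0.0053 -0.    ]
[0.5371 0.0407 0.15  ] tool step [ 0.0103  0.0089 -0.    ]
```

View pics/b5.png

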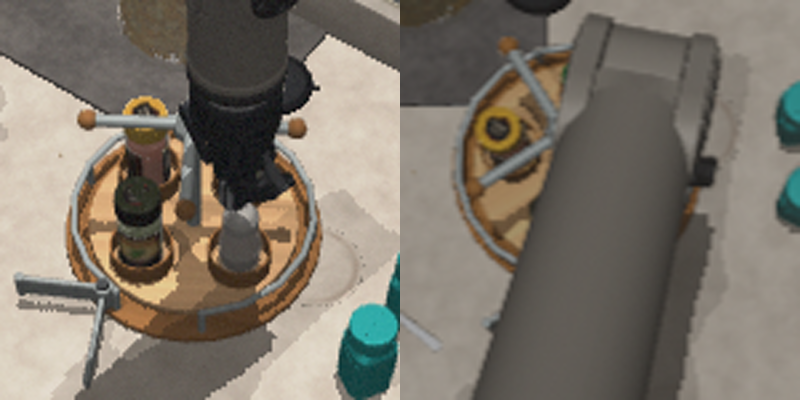

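The fingertip is right of the near arm (ball at about (187,208) in the left panel), above and clear of the shaker. The gate remains open.

drive_tool(
  commands=[
    {"linear": [0.009,0.006,0.002],"dr": [0,0,0],"jaw": 1},
    {"linear": [0.009,0.006,0],"dr": [0,0,0],"jaw": 1},
    {"linear": [0.009,0.006,0],"dr": [0,0,0],"jaw": 1},
    {"linear": [0.01,0.009,0],"dr": [0,0,0],"jaw": 1},
  ],
)

```text
clock: 6.18
tcp_pos: [0.5398, 0.0447, 0.1572]
orientation: [0.385, 3.089, 0.025]
contact_force: [1.8, -1.4, 0.3]
grip_width: -0.0001
```

```bash
python3 - <<'E'
from h import *
to((.5313,.0529,.15),(.5277,.066,.15),(.5264,.0795,.15),(.5272,.0903,.15))
for n in("scene","top"):
    im=viewer.grab_frame(n); 
    im=im[125:275,205:355] if n=="scene" else im[145:265,205:325]
    cv2.imwrite(f"pics/{n}6.png",cv2.resize(im[:,:,::-1],(400,400),interpolation=cv2.INTER_CUBIC))
cv2.imwrite("pics/b6.png",np.hstack([cv2.imread(f"pics/{n}6.png") for n in("scene","top")]))
E
```

```text
t 6.175 p [0.5398 0.0447 0.1572] F [ 1.8 -1.4  0.3] w -0.0001 j [-0.7   0.38  0.64  2.   -0.32  0.82  1.44]
[0.5313 0.0529 0.15  ] tool step [0.0104 0.0058 0.007 ]
[0.5277 0.066  0.15  ] tool step [0.0067 0.0118 0.0001]
[0.5264 0.0795 0.15  ] tool step [0.0046 0.0128 0.0001]
[0.5272 0.0903 0.15  ] tool step [0.0019 0.0107 0.0002]
```

View pics/b6.png

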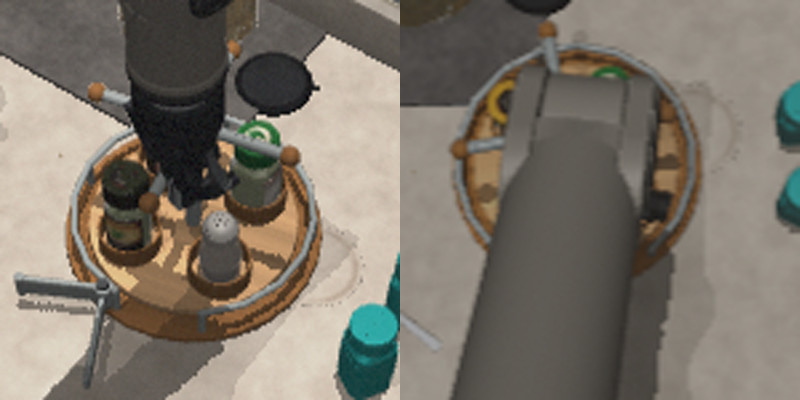

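```bash
cat >> h.py <<'E'
C0=np.array([.6042,.0799])
def ang(n,uv,z=.175):
    p=onz(n,uv,z)[:2]-C0; return round(np.hypot(*p)*1e3,1),round(np.degrees(np.arctan2(p[1],p[0])),1)
E
python3 - <<'E'
from h import *
q=lambda x,y:S(x*1.5,y*1.5)
for u in((96,91),(290,156),(150,202),(232,47)): print(ang("scene",q(*u)))
print(ang("scene",q(222,215),.108))
E
```

```text
(np.float64(95.4), np.float64(102.7))
(np.float64(94.8), np.float64(-77.8))
(np.float64(94.2), np.float64(-167.0))
(np.float64(97.1), np.float64(13.1))
(np.float64(61.2), np.float64(-118.1))
```

drive_tool(
  commands=[
    {"linear": [0.009,0.006,0.004],"dr": [0,0,0],"jaw": 1},
    {"linear": [0.007,0.011,0.003],"dr": [0,0,0],"jaw": 1},
    {"linear": [0.005,0.012,0],"dr": [0,0,0],"jaw": 1},
  ],
)

```text
clock: 6.65
tcp_pos: [0.5247, 0.0801, 0.1493]
orientation: [0.384, 3.092, 0.025]
contact_force: [1.1, -1.5, -0.9]
grip_width: -0.0
```

```bash
python3 - <<'E'
from h import *
to((.5268,.085,.15),(.5272,.0903,.15),(.5279,.0949,.15))
for n in("scene","top"):
    im=viewer.grab_frame(n); 
    im=im[125:275,205:355] if n=="scene" else im[145:265,205:325]
    cv2.imwrite(f"pics/{n}7.png",cv2.resize(im[:,:,::-1],(400,400),interpolation=cv2.INTER_CUBIC))
cv2.imwrite("pics/b7.png",np.hstack([cv2.imread(f"pics/{n}7.png") for n in("scene","top")]))
E
```

```text
t 6.65 p [0.5247 0.0801 0.1493] F [ 1.1 -1.5 -0.9] w -0.0 j [-0.77  0.38  0.63  2.03 -0.32  0.8   1.37]
[0.5268 0.085  0.15  ] tool step [-0.0008  0.0052 -0.0006]
[0.5272 0.0903 0.15  ] tool step [0.0009 0.0052 0.0001]
[0.5279 0.0949 0.15  ] tool step [0.0004 0.0046 0.0001]
```

View pics/b7.png

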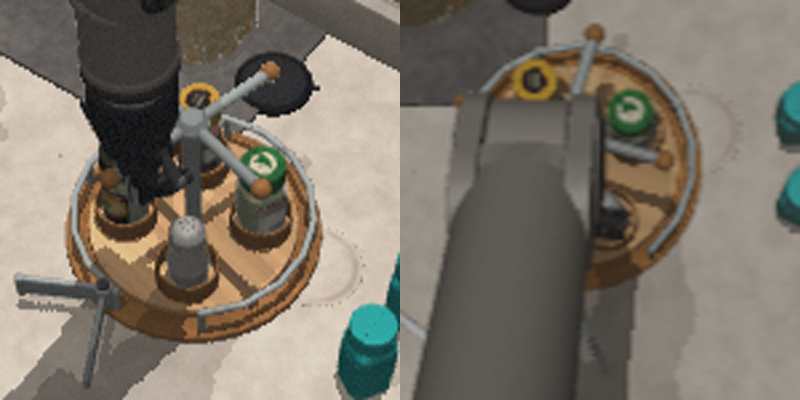

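```bash
python3 - <<'E'
from h import *
q=lambda x,y:S(x*1.5,y*1.5); r=lambda x,y:T((x-400)*1.5,y*1.5)
print(ang("scene",q(270,71)),ang("scene",q(262,187)),ang("top",r(595,33)),ang("top",r(664,158)),ang("scene",q(184,223),.108))
E
```

```text
(np.float64(93.9), np.float64(-14.4)) (np.float64(94.1), np.float64(-103.7)) (np.float64(94.4), np.float64(-18.0)) (np.float64(94.0), np.float64(-106.6)) (np.float64(64.1), np.float64(-151.3))
```

```bash
cat > look.py <<'E'
from h import *
import sys
k=sys.argv[1]
to((.5268,.085,.15),(.5272,.0903,.15),(.5279,.0949,.15))
for n in("scene","top"):
    im=viewer.grab_frame(n); 
    im=im[125:275,205:355] if n=="scene" else im[145:265,205:325]
    cv2.imwrite(f"pics/{n}{k}.png",cv2.resize(im[:,:,::-1],(400,400),interpolation=cv2.INTER_CUBIC))
cv2.imwrite(f"pics/b{k}.png",np.hstack([cv2.imread(f"pics/{n}{k}.png") for n in("scene","top")]))
E
python3 look.py 8
```

```text
t 6.75 p [0.5247 0.0819 0.1494] F [-0.8  0.6  0.1] w 0.0006 j [-0.77  0.38  0.63  2.03 -0.32  0.8   1.37]
[0.5268 0.085  0.15  ] tool step [-0.0013  0.0035 -0.0005]
[0.5272 0.0903 0.15  ] tool step [0.0009 0.0052 0.0001]
[0.5279 0.0949 0.15  ] tool step [0.0004 0.0046 0.0001]
```

View pics/b8.png

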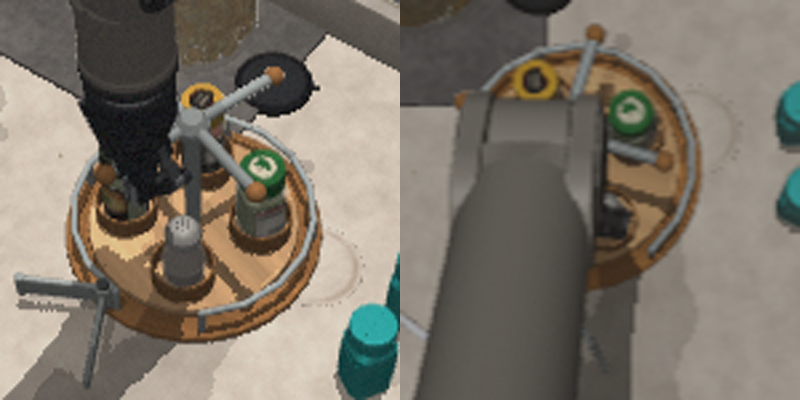

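```bash
python3 - <<'E'
from h import *
q=lambda x,y:S(x*1.5,y*1.5); r=lambda x,y:T((x-400)*1.5,y*1.5)
print(ang("scene",q(276,74)),ang("scene",q(256,191)),ang("top",r(595,33)),ang("top",r(664,158)),ang("scene",q(182,223),.108))
C=C0
p,R=st()
for th in(160,157,155,153.7):
    a=np.radians(th); w=np.r_[C+.076*np.array([np.cos(a),np.sin(a)])-.0202*np.array([np.sin(a),-np.cos(a)]),.150]
    print(th,w.round(4),(R.T@(w-p)).round(4))
E
```

```text
(np.float64(95.9), np.float64(-18.2)) (np.float64(94.1), np.float64(-107.9)) (np.float64(94.4), np.float64(-18.0)) (np.float64(94.0), np.float64(-106.6)) (np.float64(64.4), np.float64(-152.9))
t 6.85 p [0.5251 0.0803 0.1496] F [-0.3  0.9  0.1] w -0.0002 j [-0.77  0.38  0.63  2.03 -0.32  0.8   1.37]
160 [0.5259 0.0869 0.15  ] [ 0.0009  0.0066 -0.0003]
157 [0.5263 0.091  0.15  ] [ 0.0014  0.0107 -0.0002]
155 [0.5268 0.0937 0.15  ] [ 0.0016  0.0134 -0.0002]
153.7 [0.5271 0.0955 0.15  ] [ 0.0017  0.0152 -0.0001]
```

drive_tool(
  commands=[
    {"linear": [0.001,0.004,0],"dr": [0,0,0],"jaw": 1},
    {"linear": [0.0005,0.004,0],"dr": [0,0,0],"jaw": 1},
    {"linear": [0,0.0025,0],"dr": [0,0,0],"jaw": 1},
    {"linear": [0,0,0],"dr": [0,0,0],"jaw": 1},
  ],
)

```text
clock: 7.35
tcp_pos: [0.5264, 0.0905, 0.1497]
orientation: [0.385, 3.092, 0.025]
contact_force: [-0.4, 0.4, 0.2]
grip_width: 0.0002
```

```bash
python3 look.py 9
```

```text
t 7.35 p [0.5264 0.0905 0.1497] F [-0.4  0.4  0.2] w 0.0002 j [-0.79  0.38  0.63  2.02 -0.32  0.8   1.35]
[0.5268 0.085  0.15  ] tool step [-0.0017 -0.0052 -0.0003]
[0.5272 0.0903 0.15  ] tool step [0.0009 0.0052 0.0001]
[0.5279 0.0949 0.15  ] tool step [0.0004 0.0046 0.0001]
```

View pics/b9.png

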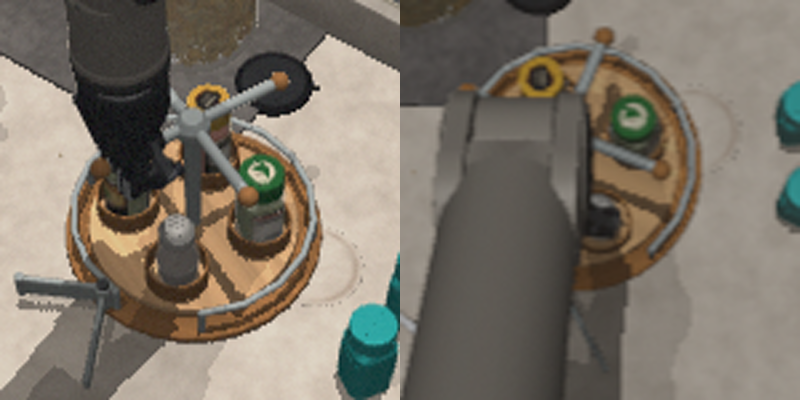

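```bash
python3 - <<'E'
from h import *
q=lambda x,y:S(x*1.5,y*1.5); r=lambda x,y:T((x-400)*1.5,y*1.5)
print(ang("scene",q(281,79)),ang("scene",q(249,196)),ang("top",r(604,35)),ang("top",r(661,169)),ang("scene",q(180,222),.108))
E
```

```text
(np.float64(96.3), np.float64(-22.6)) (np.float64(95.0), np.float64(-112.8)) (np.float64(95.4), np.float64(-23.0)) (np.float64(94.7), np.float64(-112.9)) (np.float64(63.6), np.float64(-154.7))
```

drive_tool(
  commands=[
    {"linear": [0,0.0025,0],"dr": [0,0,0],"jaw": 1},
    {"linear": [0,0.002,0],"dr": [0,0,0],"jaw": 1},
    {"linear": [0,0,0],"dr": [0,0,0],"jaw": 1},
  ],
)

```text
clock: 7.82
tcp_pos: [0.5276, 0.0945, 0.1499]
orientation: [0.386, 3.092, 0.024]
contact_force: [-0.1, -0.2, 0.1]
grip_width: -0.0001
```

```bash
python3 look.py 10
```

```text
t 7.825 p [0.5276 0.0945 0.1499] F [-0.1 -0.2  0.1] w -0.0001 j [-0.79  0.38  0.62  2.02 -0.32  0.8   1.34]
[0.5268 0.085  0.15  ] tool step [-0.0016 -0.0094 -0.0003]
[0.5272 0.0903 0.15  ] tool step [0.0009 0.0052 0.0001]
[0.5279 0.0949 0.15  ] tool step [0.0005 0.0046 0.0001]
```

View pics/b10.png

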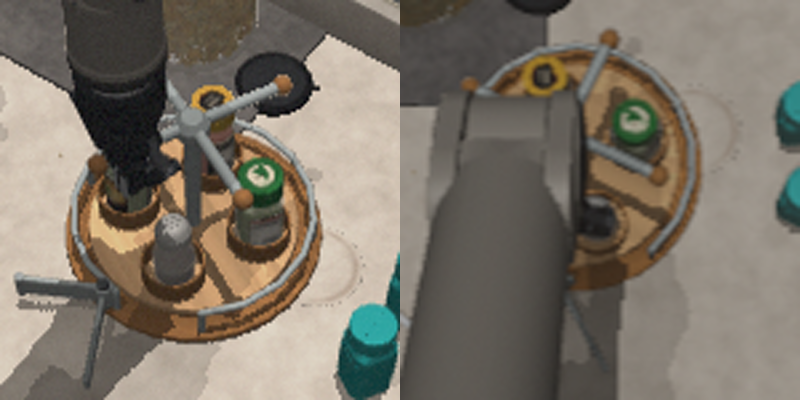

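drive_tool(
  commands=[
    {"linear": [0,-0.008,0],"dr": [0,0,0],"jaw": 1},
    {"linear": [0,-0.005,-0.005],"dr": [0,0,0],"jaw": 1},
    {"linear": [0,0,-0.05],"dr": [0,0,0],"jaw": 1},
    {"linear": [0,0,-0.05],"dr": [0,0,0],"jaw": 1},
    {"linear": [0.03,0,-0.04],"dr": [0,0,0],"jaw": 1},
    {"linear": [0.03,0.05,0],"dr": [0,0,0],"jaw": 1},
    {"linear": [0.03,0.05,0],"dr": [0,0,0],"jaw": 1},
    {"linear": [0.03,0.05,0],"dr": [0,0,0],"jaw": 1},
  ],
)

```text
clock: 8.93
tcp_pos: [0.4418, 0.2507, 0.3026]
orientation: [0.41, 3.086, 0.032]
contact_force: [1.5, 0.5, 0.0]
grip_width: -0.0
```

drive_tool(
  commands=[
    {"linear": [0.03,0.05,0],"dr": [0,0,0],"jaw": 1},
    {"linear": [0.03,0.05,0],"dr": [0,0,0],"jaw": 1},
    {"linear": [0.01,0.05,0],"dr": [0,0,0],"jaw": 1},
    {"linear": [0,0,0],"dr": [0,0,0],"jaw": 1},
  ],
)

```text
clock: 9.43
tcp_pos: [0.4095, 0.422, 0.3061]
orientation: [0.401, 3.088, 0.037]
contact_force: [0.2, -0.3, -1.0]
grip_width: 0.0001
```

```bash
python3 look.py 11; python3 -c "
import cv2
for n in('scene','top'): cv2.imwrite(f'pics/{n}11b.png',cv2.resize(cv2.imread(f'pics/{n}11.png'),(600,600)))"
```

```text
t 9.425 p [0.4095 0.422  0.3061] F [ 0.2 -0.3 -1. ] w 0.0001 j [-1.31  0.27  0.5   1.73 -0.13  1.14  0.53]
[0.5268 0.085  0.15  ] tool step [-0.1957 -0.3     0.1529]
[0.5272 0.0903 0.15  ] tool step [0.001  0.0052 0.0001]
[0.5279 0.0949 0.15  ] tool step [0.0005 0.0046 0.0001]
```

View pics/scene11b.png

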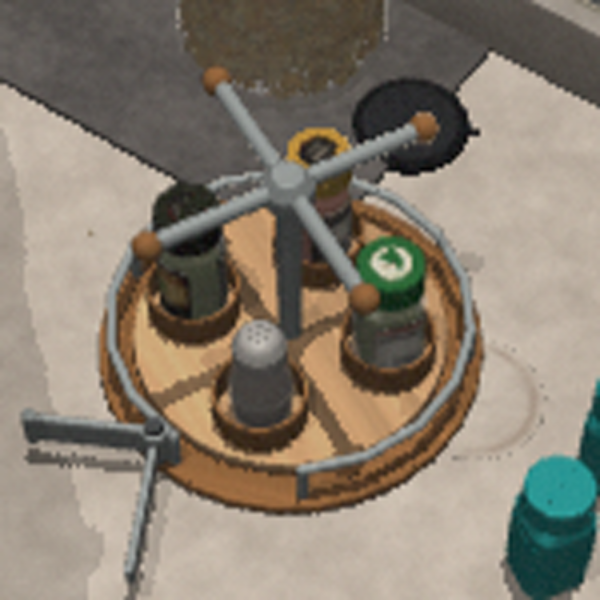

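View pics/top11b.png

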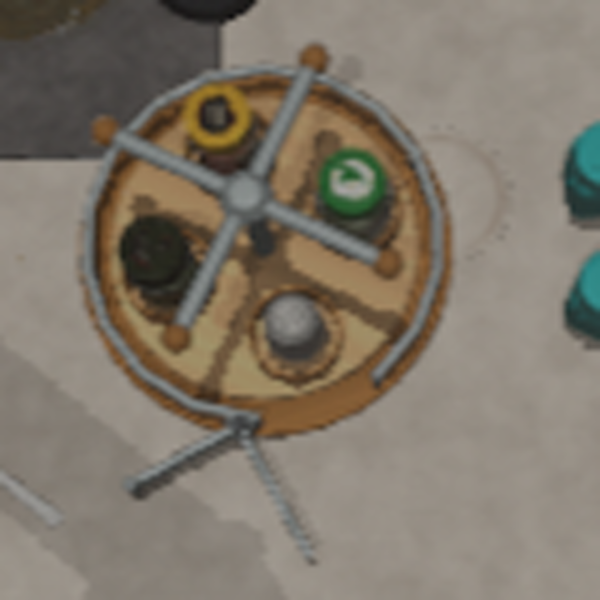

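```bash
python3 - <<'E'
from h import *
B={"far":((216,77),(105,129)),"r":((425,127),(314,57)),"n":((366,297),(389,263)),"l":((146,245),(176,337))}
for k,(s,t) in B.items(): print(k,ang("scene",S(*s)),ang("top",T(*t)))
print("salt",ang("scene",S(260,336),.108),ang("top",T(296,318),.108))
print("pin",ang("scene",S(155,428),.046),ang("top",T(241,424),.046),"rail R",ang("scene",S(303,471),.045),ang("top",T(377,380),.045))
f=lambda a,b:np.degrees(np.arctan2(*(b-a)[[1,0]]))
for n,F,pn,tp,be in(("scene",S,(155,427),(30,416),(131,572)),("top",T,(241,424),(136,490),(313,560))):
    p,t,b=onz(n,F(*pn),.046),onz(n,F(*tp),.046),onz(n,F(*be),.039); print(n,"lever",f(p,t),np.linalg.norm(t-p),"blade",f(p,b),np.linalg.norm(b-p))
E
```

```text
far (np.float64(95.9), np.float64(63.6)) (np.float64(94.4), np.float64(63.3))
r (np.float64(94.6), np.float64(-26.7)) (np.float64(94.7), np.float64(-26.4))
n (np.float64(94.6), np.float64(-115.7)) (np.float64(95.7), np.float64(-116.4))
l (np.float64(94.9), np.float64(154.0)) (np.float64(94.6), np.float64(154.1))
salt (np.float64(67.0), np.float64(-159.5)) (np.float64(69.5), np.float64(-157.6))
pin (np.float64(124.8), np.float64(173.2)) (np.float64(124.8), np.float64(173.9)) rail R (np.float64(123.3), np.float64(-140.4)) (np.float64(122.6), np.float64(-141.8))
scene lever 119.55460082419333 0.07934700003891038 blade -150.91648509440572 0.09927162555531502
top lever 121.5771413222511 0.08050128469140823 blade -152.57409926137873 0.1001490109152074
```

```bash
python3 - <<'E'
from h import *
for n in("scene","top"):
    a=cv2.imread(f"pics/{n}0.png"); b=viewer.grab_frame(n)[:,:,::-1]
    w=18
    ca=(295,214) if n=="scene" else (277,196); cb=(269,220) if n=="scene" else (264,212)
    L=[cv2.resize(i[c[1]-w:c[1]+w,c[0]-w:c[0]+w],(400,400),interpolation=cv2.INTER_CUBIC) for i,c in((a,ca),(b,cb))]
    cv2.imwrite(f"pics/salt_{n}.png",np.hstack(L))
E
```

```text
(no output)
```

View pics/salt_scene.png

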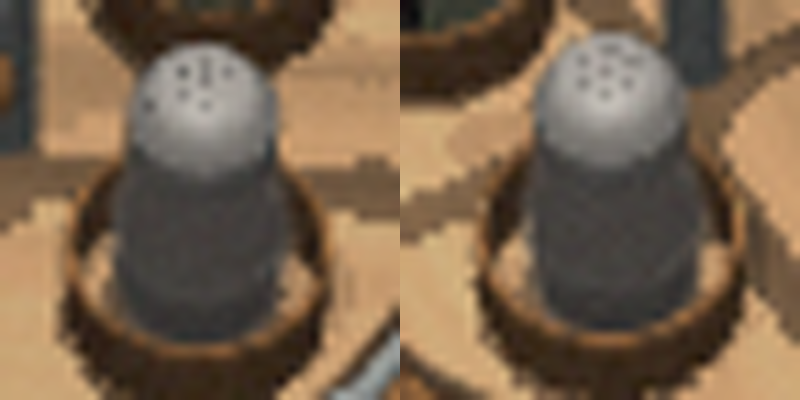

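View pics/salt_top.png

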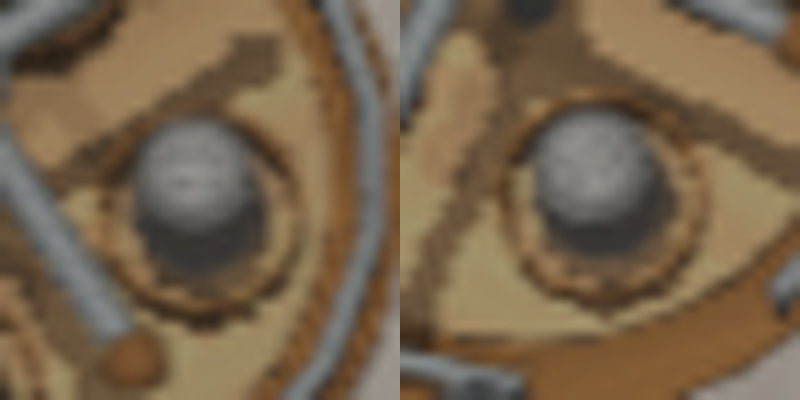

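```bash
python3 - <<'E'
from h import *
k=36/400
g=lambda c,x,y:(c[0]-18+x*k-.5,c[1]-18+y*k-.5)
for nm,s,t in(("before",g((295,214),203,110),g((277,196),193,173)),("after",g((269,220),210,98),g((264,212),192,165))):
    print(nm,tri(s,t)); 
    for z in(.095,.1): print(z,ang("scene",s,z),ang("top",t,z))
E
```

```text
before (array([0.58935825, 0.01504463, 0.09968865]), np.float64(0.00045654688534387157))
0.095 (np.float64(64.4), np.float64(-100.7)) (np.float64(66.1), np.float64(-102.3))
0.1 (np.float64(66.8), np.float64(-102.8)) (np.float64(66.4), np.float64(-103.1))
after (array([0.54074339, 0.0569073 , 0.10081387]), np.float64(0.0003675114809224506))
0.095 (np.float64(63.7), np.float64(-161.0)) (np.float64(66.6), np.float64(-160.2))
0.1 (np.float64(66.9), np.float64(-160.1)) (np.float64(67.4), np.float64(-160.2))
```

```bash
python3 -c "
from bench import job,monitor
print(monitor.get_obs()['clock']); print(job.hand_in())"
```

```text
9.625
the job is handed in; nothing more can be done
None
```

I opened the gate first and then turned the carousel. The job was handed in at 9.6 s with the arm well clear of everything.

- **Gate:** With the closed fingertips I pushed the lever until it met its stop, at about 19 N. After I backed off, the pictures gave about 79° open (1.38 rad) against the stop at 1.40 rad. That is within measuring error. The two views differed by up to 2° on the lever and blade.
- **Carousel:** I pushed the near handle arm about 58.6° clockwise. The salt's cup is now at about -161.2° seen from the axis, and the opening's middle is at -161.3° ± 0.4°. The shaker itself measured about -160.2°, roughly 1 mm off, because it has some play in its cup. A rougher reading earlier, with the cap height assumed, had put it 2–3° off.
- **Other things:** All four on the turntable are still standing in their cups. The lowest I took the tip over the turntable was about 149 mm, above the tallest jar at 128 mm. The tool never came near the look-alikes or bystanders. I only saw the carousel's surroundings in the last pictures, so I did not re-measure the lemon, tin and mug.

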